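# Make up the slitting and creasing heads

### The job

Make up the two tool heads for the board slitter. On the slitting head (thick shaft) goes the plain spacer ring first, then the slitting knife, blade side down, then the wide-bore locking collar; on the creasing head (thin shaft) goes the creasing ring, rib side down, then the narrow-bore collar. Each part must lie flat and fully down on the one beneath it; leave the roll of masking tape where it is.

Things in the scene. Friction and masses are not known exactly. Their poses are not given: they have to be found in the camera images.
- slitting_head: Fixed tool head, shaft upright: grey square plate 96 x 96 x 8 mm, on it a round steel shoulder 68 mm across whose top is 10 mm above the table, and a plain steel shaft 30 mm in diameter up to 46 mm above the table, then a 45 degree conical nose up to 53 mm (16 mm across at its top). Origin: centre of the plate's underside, on the shaft axis; z up. The thicker of the two shafts.
- creasing_head: Fixed tool head, shaft upright: grey square plate 80 x 80 x 8 mm, on it a round steel shoulder 52 mm across whose top is 10 mm above the table, and a plain steel shaft 18 mm in diameter up to 37 mm above the table, then a 45 degree conical nose up to 42 mm (8 mm across at its top). Origin: centre of the plate's underside, on the shaft axis; z up. The thinner of the two shafts.
- spacer: Loose plain bright aluminium ring lying flat: 56 mm outside, bore 35 mm, 10 mm high, 0.06 kg. Origin: centre of its underside, on the bore axis; z up. Grip it across its outside. Seated, its underside is 10 mm above the underside of the slitting head.
- slitting_knife: Loose round steel knife lying blade down: blade disc 84 mm across and at most 4 mm thick at the bottom, above it a round hub 50 mm across up to 18 mm (so 14 mm of hub to grip, all above the blade), bore 35 mm, 0.18 kg. Origin: centre of its underside, on the bore axis; z up. Seated on the spacer, its underside is 20 mm above the underside of the slitting head.
- wide_collar: Loose dark steel shaft collar with a thin slit, lying flat: 51 mm outside, bore 35 mm, 11 mm high, 0.11 kg. Origin: centre of its underside, on the bore axis; z up. Grip it across its outside. Seated on the knife, its underside is 38 mm above the underside of the slitting head.
- creasing_ring: Loose steel ring lying rib down: round rib 57 mm across on the lower 10 mm, above it a hub 40 mm across up to 20 mm (so 10 mm of hub to grip, all above the rib), bore 23 mm, 0.14 kg. Origin: centre of its underside, on the bore axis; z up. Seated, its underside is 10 mm above the underside of the creasing head.
- narrow_collar: Loose dark steel shaft collar with a thin slit, lying flat: 39 mm outside, bore 23 mm, 10 mm high, 0.06 kg; the smallest ring. Origin: centre of its underside, on the bore axis; z up. Grip it across its outside. Seated on the creasing ring, its underside is 30 mm above the underside of the creasing head.
- masking_tape: Bystander: loose roll of white masking tape lying flat, 107 mm across, 25 mm high, hole 52 mm. Leave it where it is. Origin: centre of its underside. Also beware of the fixed green lever punch, no entry of its own, at the left: body from x = 0.68, y = 0.37 to 0.51, 0.3 m high; its lever with a black ball leans forward to x = 0.47, y = 0.42 at 0.31 to 0.42 m up.
Not all that is in view belongs to the job. There is more than one size of the spacer; the one meant has the size given above.

How it is judged:
At the end, for the whole second after the job is handed in: On the slitting head spacer, knife and wide collar have their undersides 10, 20 and 38 mm above its underside; on the creasing head ring and narrow collar 10 and 30 mm (each within 3 mm); all within 5 mm of the shaft axis, level within 0.06 rad, right way up and at rest (horizontal distance between each of spacer, slitting_knife, wide_collar and slitting_head below 0.005 m and z of spacer in the frame of slitting_head between 0.007 and 0.013 m and angle between each of spacer, slitting_knife, wide_collar, creasing_ring, narrow_collar's own z axis and vertical below 0.06 rad and linear speed of each of spacer, slitting_knife, wide_collar, creasing_ring, narrow_collar below 0.02 m/s and z of slitting_knife in the frame of slitting_head between 0.017 and 0.023 m and z of wide_collar in the frame of slitting_head between 0.035 and 0.041 m and horizontal distance between each of creasing_ring, narrow_collar and creasing_head below 0.005 m and z of creasing_ring in the frame of creasing_head between 0.007 and 0.013 m and z of narrow_collar in the frame of creasing_head between 0.027 and 0.033 m); the robot touches nothing.
It fails at once if the masking tape is pushed more than 25 mm from where it lay (distance of masking_tape from where it was at the start of the episode above 0.025 m).
It also fails if it takes over 118 s, if anything falls off the work surface, if the arm or the gripper's body presses on something with over 40 N, if the wrist force passes 120 N, or if a joint passes its speed limit or range.

### The arm

A 6-joint arm with a two-finger parallel gripper is mounted at the origin on a cart in front of the work surface, level with it; the furniture and walls round the work are solid. World frame = base frame: x ahead of the robot, y to its left, z up, the work surface at z = 0. Lengths are in m, angles in rad, forces in N, time in s.
With the tool pointing down it reaches from about 0.35 to 0.875 m from the base axis. Payload 4.2 kg.
Tool frame: the origin (TCP) lies at the very end of the fingers, on their centre line; the grasp point (between the pads) lies 19 mm behind it; z points along the fingers, y is the line along which they close (so a half turn about z gives the same grasp; the last joint's range is limited). The gripper opens to 87 mm and grips with 3 to 60 N. Pads are 19 mm wide; open, the fingers measure 117 mm over their backs; the gripper's body (75 mm by 190 mm) begins 51 mm behind the grasp point.
Start: joints at [1.446, 0.385, 0.008, 0, -1.194, -0.259], TCP at [0.234, 0.58, 0.2] pointing down, gripper open.
Joint ranges: [-3.14, 3.14], [-1.21, 2.06], [-1.07, 1.41], [-3.16, 2.05], [-2.99, -0.16], [-3.1, 3.1]. Speed limits (rad/s): [2.79, 2.79, 3.14, 3.14, 3.14, 3.14].

### API

Orientations are given as a rotation vector (axis times angle).
In Python, from workcell import readout, cams, workorder, nets gives the robot as it stands.
- The arm moves only by the tool step_arm, never from a script. Its argument "rows" is one flat list of numbers, 7 for each row, row after row: the shift along the tool's x, y, z in cm, then the turn, a rotation vector about the tool's x, y, z in rad, then the closure in counts, from 0 (fully open) to 255 (shut). A call has 1 to 10 rows; each row is the pose to reach, as a shift and turn from the pose commanded when the call began, along the tool's axes at that moment; what a row does not reach only later rows make up. A row lasts 1/10 s, in which the tool goes at most 50 mm and 8.59 degrees, less where a joint would pass 70% of its speed; a pose out of reach is approached as far as the arm can. A call with a gripper value outside its range is refused whole. The fingers move at their own pace and stop on an object; the grip force is fixed at half the most. Time passes only in rows, so rows that repeat a pose let the fingers close. It gives the time, the measured TCP pose, the force, the opening and the grip force at its end, in the units of the state.
- readout.get_state(): the state, without advancing time (a new reading comes with each control period).
- cams.camera(name): name is "side" or "top" or "wrist"; returns (picture, depth): 384x512x3 uint8, red, green, blue; 384x512 float32, m along the optical axis (not along the pixel's ray), 0 where there is no reading.
- cams.camera_model(name): a dict with "fx", "fy", "cx", "cy" (pixels), "k1" (the pictures are not rectified: a ray, as slopes to the right and down, at radius r is drawn at 1 + k1 r^2 times it, then the intrinsics apply), "xyz" and "rotation" of the camera in the world; the wrist camera has in their place "hand_eye" (4x4, takes a point from camera to tool coordinates, whose origin is the TCP and whose axes are the flange's). Camera axes: x right, y up, looking along -z (the intrinsics and any distortion apply to the point x, -y, -z); pixel columns grow to the right and rows downward; lengths in m; the calibration is good to about 2 mm. A picture is of the moment at which its call begins: read the wrist's pose just before it. camera_model takes no time and is no camera call.
- workorder.sign_off(): hands the job in; it is judged then, once.
Trained networks look in the newest picture that a camera, given by its name, has taken for a name from the list of things; names that differ only in an ending like _2 or _b are one class to them, and where a whole thing is asked for, a point or a joint stands for the part that bears it (a point fixed in the world has none). Each returns a list of dicts, best first, with "score" (0 to 1); they miss things now and then, are a little off and sometimes report something else, mostly with a low value. They report only what shows in the picture. A call takes as long as a camera call. They do not tell look-alikes from the thing itself.
- nets.recognise(name, camera): "location" ([x, y, z] in m, in world coordinates, good to about 4 mm: the middle of the surface that is visible of it).
- nets.mark_of(name, camera): "location" ([x, y, z] in m, in world coordinates, good to about 4 mm: a listed point, or the origin of a listed thing).
The state is a dict: "clock": time; "q": joint angles; "joint_vel": joint speeds; "tau": joint torques, N m; "position": TCP position; "orientation": TCP orientation; "ft_force": force on the tool from outside, world axes, zero at the start; "wrist_torque": the same for the moment, N m; "finger_gap": finger opening in m; "grip_force": force on a finger pad.
Only numpy, scipy, OpenCV 4.12 (cv2) and the standard library are available. Lean on these libraries where they do the work, as an engineer would, in place of code of your own. Each camera call takes 0.05 s, during which the arm holds its last target. There are 200 camera calls.

## Working session

There is one attempt and no reset: what is moved stays moved. The work goes in short steps, Python scripts to look and compute and a tool call to move; the robot and the scene stay as the last step left them, time stands still between calls to the robot, and variables do not carry over. Pictures are saved under pics/ and viewed, at most 14 in all, crops included, and the job is handed in when it is done.

Besides the shell and the picture viewer there is one more tool, called after "Emit:" by a JSON object that holds its "api" and its "payload", one argument or row to a line. step_arm: Moves the arm, as the interface text tells. Its arguments: {"type":"object","properties":{"rows":{"type":"array","items":{"type":"number"}}},"required":["rows"]}

```bash
ls; mkdir -p pics
cat > h.py <<'E'
import numpy as np, cv2
from scipy.spatial.transform import Rotation as R
from workcell import readout, cams, workorder, nets
def world(cam, d, m=None, st=None):
    """per-pixel world coordinates from depth"""
    m=m or cams.camera_model(cam); h,w=d.shape
    v,u=np.mgrid[:h,:w].astype(float)
    xd=(u-m['cx'])/m['fx']; yd=(v-m['cy'])/m['fy']; x,y=xd.copy(),yd.copy()
    for _ in range(8):
        f=1+m['k1']*(x*x+y*y); x=xd/f; y=yd/f
    P=np.stack([x*d,-y*d,-d],-1)
    if 'hand_eye' in m:
        H=np.array(m['hand_eye']); P=P@H[:3,:3].T+H[:3,3]
        P=P@R.from_rotvec(st['orientation']).as_matrix().T+np.array(st['position'])
    else: 
        r=np.array(m['rotation']); r=r if r.shape==(3,3) else R.from_rotvec(r).as_matrix()
        P=P@r.T+np.array(m['xyz'])
    P[d<=0]=np.nan
    return P
E
python3 - <<'E'
from h import *
s=readout.get_state(); print({k:np.round(v,3).tolist() for k,v in s.items()})
for c in ('top','side','wrist'): print(c,cams.camera_model(c))
im,d=cams.camera('top'); P=world('top',d); np.savez('top.npz',im=im,d=d,P=P)
cv2.imwrite('pics/top.png',cv2.resize(im[:,:,::-1],(800,600)))
for n in 'slitting_head creasing_head spacer slitting_knife wide_collar creasing_ring narrow_collar masking_tape'.split():
    print(n,[(np.round(r['location'],3).tolist(),round(r['score'],2)) for r in nets.recognise(n,'top')[:4]],[(np.round(r['location'],3).tolist(),round(r['score'],2)) for r in nets.mark_of(n,'top')[:3]])
E
```

```text
pics
{'clock': 0.0, 'q': [1.446, 0.386, 0.007, -0.0, -1.194, -0.259], 'joint_vel': [0.0, 0.0, 0.0, 0.001, -0.001, -0.001], 'tau': [0.001, -39.066, 18.741, 4.22, 0.011, -0.0], 'position': [0.234, 0.579, 0.199], 'orientation': [3.082, -0.599, -0.0], 'ft_force': [0.121, -0.172, -0.516], 'wrist_torque': [-0.057, -0.009, 0.009], 'grip_force': 0.0, 'finger_gap': 0.087}
top {'fx': 369.44002358571373, 'fy': 369.44002358571373, 'cx': 259.4768007317694, 'cy': 188.01838834836082, 'k1': -0.1004352051567845, 'xyz': array([ 0.31148732, -0.13707645,  1.1773627 ]), 'rotation': array([ 0.16955192, -0.12800354, -1.55897289])}
side {'fx': 460.63247390291434, 'fy': 460.63247390291434, 'cx': 250.66349482291926, 'cy': 187.84392790872266, 'k1': -0.11509728275540554, 'xyz': array([0.50447976, 0.83867468, 0.8213483 ]), 'rotation': array([ 0.0500829 , -1.34452283, -2.81447076])}
wrist {'fx': 267.9475758019014, 'fy': 267.9475758019014, 'cx': 255.73316434561073, 'cy': 196.12956781635665, 'k1': -0.003988808616474712, 'hand_eye': array([[-2.49639764e-04,  9.66217104e-01,  2.57729403e-01,
         7.10919476e-02],
[... 272 characters left out ...]
[([0.618, -0.247, 0.009], 0.76)] [([0.625, -0.252, 0.002], 0.81), ([0.41, 0.1, 0.0], 0.31)]
creasing_head [([0.574, 0.128, 0.007], 0.87)] [([0.577, 0.131, -0.002], 0.71)]
spacer [([0.482, -0.076, 0.008], 0.69), ([0.415, -0.491, 0.016], 0.61)] [([0.41, -0.486, -0.004], 0.84), ([0.483, -0.075, 0.001], 0.44)]
slitting_knife [([0.459, 0.211, 0.002], 0.77)] [([0.461, 0.211, -0.001], 0.7)]
wide_collar [([0.414, 0.1, 0.013], 0.6)] [([0.416, 0.097, -0.001], 0.7)]
creasing_ring [([0.429, -0.239, 0.01], 0.51)] [([0.428, -0.241, -0.001], 0.57)]
narrow_collar [([0.457, -0.383, 0.009], 0.39)] [([0.461, -0.386, -0.005], 0.38)]
masking_tape [([0.634, -0.058, 0.023], 0.91)] [([0.636, -0.058, -0.003], 0.93)]
```

View pics/top.png

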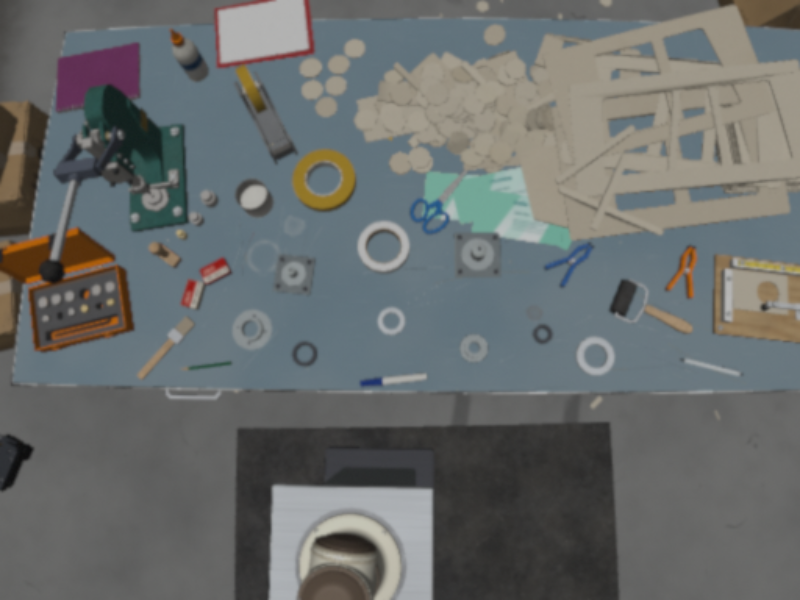

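The top view (800×600) shows:
- Creasing head at (294,274) and slitting head at (478,254).
- Knife at (251,330) and wide collar at (305,353).
- A small ring at (391,320) and a larger one at (596,356). These are the two spacer candidates.
- Creasing ring at (474,348) and narrow collar at (542,334).
- White tape at (383,246).

Next I'll check sizes and refine the centres.

```bash
cat >> h.py <<'E'
def circ(x,y):
    A=np.c_[2*x,2*y,np.ones_like(x)]; s=np.linalg.lstsq(A,x*x+y*y,rcond=None)[0]
    return s[0],s[1],np.sqrt(s[2]+s[0]**2+s[1]**2)
E
python3 - <<'E'
from h import *
z=np.load('top.npz'); P=z['P']; print('table z',np.nanmedian(P[215:222,180:200,2]),np.nanmedian(P[215:222,280:290,2]))
for n,c,h in [('spA',(.482,-.076),10),('spB',(.413,-.489),10),('knife',(.459,.211),4),('wcol',(.415,.098),11),('cring',(.429,-.24),10),('ncol',(.458,-.384),10),('slit',(.621,-.25),8),('crease',(.575,.13),8)]:
    q=P[(np.hypot(P[...,0]-c[0],P[...,1]-c[1])<.075)]
    t=q[(q[:,2]>h*.0005)&(q[:,2]<.08)]
    a,w,_=cv2.minAreaRect((t[:,:2]*1000).astype(np.float32)); cc=cv2.minEnclosingCircle((t[:,:2]*1000).astype(np.float32))
    print(n,len(t),'rect c',np.round(a,1),'wh',np.round(w,1),'circle',np.round(cc[0],1),round(cc[1],1),'zpct',np.round(np.percentile(t[:,2],[10,50,90,99])*1000,1))
    if n in('slit','crease'):
        s=q[q[:,2]>.02]; print('  shaft',s.mean(0),len(s))
E
```

```text
table z 0.001793453963863767 0.00042439974211661013
spA 173 rect c [479.5 -72.8] wh [117.6 122.9] circle [480.  -76.5] 70.6 zpct [ 5.6  9.4 12.5 14.8]
spB 336 rect c [ 417.2 -483.6] wh [115.4 132.7] circle [ 413.4 -485.8] 72.0 zpct [ 7.9 13.7 17.2 20. ]
knife 742 rect c [457.9 211.3] wh [147.6 143. ] circle [459.  210.9] 74.9 zpct [ 2.4  4.3 17.9 22. ]
wcol 140 rect c [412.4  91.8] wh [128.2  95.7] circle [412.6  89.9] 64.1 zpct [ 6.1 11.1 14.3 16.3]
cring 250 rect c [ 417.7 -242.6] wh [128.9 128.5] circle [ 422.2 -241.9] 71.7 zpct [ 5.6 11.2 22.  24.9]
ncol 113 rect c [ 460.  -376.4] wh [128.8 101.8] circle [ 465.2 -382. ] 70.5 zpct [ 5.3  9.1 13.1 15.5]
slit 941 rect c [ 619.8 -252.9] wh [139.9 145.9] circle [ 621.2 -249.8] 74.6 zpct [ 5.7  9.  15.9 54.8]
  shaft [ 0.61650731 -0.25275483  0.04674726] 90
crease 624 rect c [578.6 130.3] wh [141.1 140.4] circle [575.1 129.2] 73.9 zpct [ 5.2  9.2 13.  41.7]
  shaft [0.57583628 0.12968982 0.03653009] 36
```

The small ring at (0.48,-0.076) has the area of a 56 mm spacer, so I'll use that one. I'll retract past the lever, then go to the knife.

Emit:
{"api": "step_arm", "payload": {
  "rows": [9.3,13.5,0,0,0,-0.384,0,9.3,13.5,0,0,0,-0.384,0,9.3,13.5,0,0,0,-0.384,0,9.3,13.5,0,0,0,-0.384,0,35.2,26.7,5,0,0,-0.384,0,35.2,26.7,5,0,0,-0.384,0,35.2,26.7,5,0,0,-0.384,0,35.2,26.7,5,0,0,-0.384,0,35.2,26.7,5,0,0,-0.384,0,35.2,26.7,5,0,0,-0.384,0]
}}

```text
clock: 1.85
position: [0.4619, 0.1988, 0.15]
orientation: [-3.141, 0.001, -0.001]
ft_force: [0.9, -0.1, 0.4]
finger_gap: 0.0871
grip_force: 0.0
```

```bash
cat >> h.py <<'E'
def wview(name=None,scale=1.5):
    st=readout.get_state(); im,d=cams.camera('wrist'); P=world('wrist',d,st=st)
    if name: cv2.imwrite(f'pics/{name}.png',cv2.resize(im[:,:,::-1],None,fx=scale,fy=scale))
    return st,im,d,P
def pix(p,st):
    """world point -> wrist pixel"""
    m=cams.camera_model('wrist'); H=np.array(m['hand_eye'])
    T=np.eye(4); T[:3,:3]=R.from_rotvec(st['orientation']).as_matrix(); T[:3,3]=st['position']
    q=np.linalg.inv(T@H)@np.r_[p,1]; x,y=q[0]/-q[2],-q[1]/-q[2]; f=1+m['k1']*(x*x+y*y)
    return np.array([m['fx']*x*f+m['cx'],m['fy']*y*f+m['cy']])
def onplane(uv,z,st):
    """pixels -> world at height z"""
    m=cams.camera_model('wrist'); uv=np.atleast_2d(uv).astype(float)
    K=np.array([[m['fx'],0,m['cx']],[0,m['fy'],m['cy']],[0,0,1]])
    n=cv2.undistortPoints(uv[:,None],K,np.array([m['k1'],0,0,0,0]))[:,0]
    H=np.array(m['hand_eye']); Rw=R.from_rotvec(st['orientation']).as_matrix()
    r=np.c_[n[:,0],-n[:,1],-np.ones(len(n))]@H[:3,:3].T@Rw.T; o=Rw@H[:3,3]+st['position']
    return o+r*((z-o[2])/r[:,2])[:,None]
E
python3 - <<'E'
from h import *
st,im,d,P=wview('w1')
np.savez('w1.npz',im=im,d=d,P=P); print(st['clock'],st['position'],st['orientation'])
for n,c in [('knife',(.459,.211,.0)),('wcol',(.415,.098,0)),('crease',(.575,.13,.0))]: print(n,pix(c,st)*1.5)
E
```

```text
1.85 [0.46192718 0.19877095 0.14995772] [-3.14103820e+00  7.46800271e-04 -1.44378705e-03]
knife [369.34758543 277.21054892]
wcol [498.3027991  326.02608706]
crease [472.03053437 131.40939198]
```

View pics/w1.png

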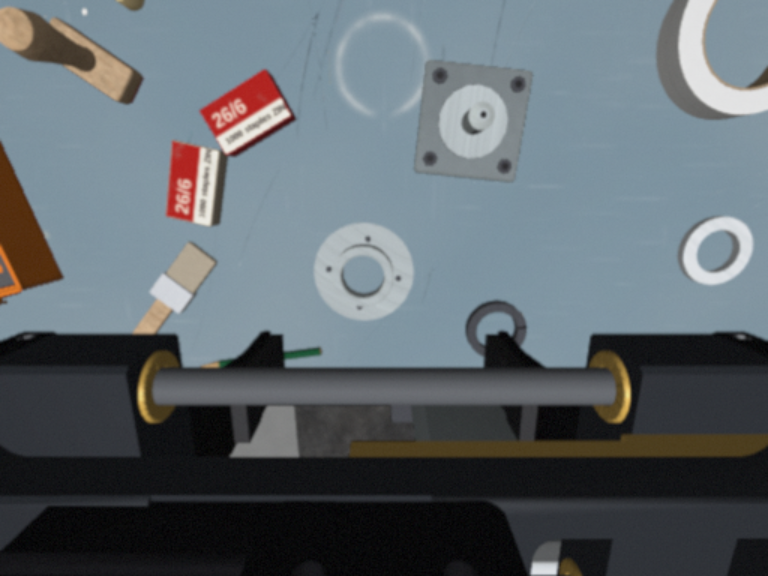

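The wrist view matches: knife (363,272), creasing head (474,121), wide collar (495,328), spacer (716,251). I'll refine the centres by radial edge fits, after moving toward the slitting head and spacer.

```bash
cat >> h.py <<'E'
from scipy.ndimage import map_coordinates
from scipy.optimize import least_squares
def refine(im,st,c,z,r,w=.009,it=4):
    """centre of a circular edge radius r at height z, near c (fixed radius)"""
    g=cv2.GaussianBlur(cv2.cvtColor(im,cv2.COLOR_RGB2GRAY),(0,0),.8).astype(float); c=np.array(c,float)
    for k in range(it):
        pts=[]
        rr=np.linspace(r-w,r+w,61)
        for a in np.linspace(0,2*np.pi,120,endpoint=False):
            uv=np.array([pix((c[0]+q*np.cos(a),c[1]+q*np.sin(a),z),st) for q in rr[[0,-1]]])
            t=np.linspace(0,1,61)[:,None]; l=uv[0]*(1-t)+uv[1]*t
            if l[:,1].max()>205 and True or l.min()<2 or l[:,0].max()>509: continue
            G=np.abs(np.gradient(map_coordinates(g,[l[:,1],l[:,0]],order=1)))
            i=G.argmax()
            if G[i]>.5: pts.append((c[0]+rr[i]*np.cos(a),c[1]+rr[i]*np.sin(a)))
        p=np.array(pts); f=lambda s:np.hypot(p[:,0]-s[0],p[:,1]-s[1])-s[2]
        s=least_squares(f,[*c,r],loss='soft_l1',f_scale=.0007); c=s.x[:2]; w=max(w*.7,.004)
    return np.round(s.x*1000,1),len(p),round(float(np.median(np.abs(f(s.x)))*1000),2)
E
python3 - <<'E'
from h import *
st=readout.get_state(); st['position']=np.array([0.46192718,0.19877095,0.14995772]); st['orientation']=np.array([-3.14103820e+00,7.468e-04,-1.44378705e-03])
im=np.load('w1.npz')['im']
for n,c,z,r in [('knife blade',(.459,.211),.003,.042),('hub',(.459,.211),.018,.025),('hubbore',(.459,.211),.018,.0175),('shoulder',(.575,.13),.01,.026),('spacer',(.482,-.076),.01,.028),('spbore',(.482,-.076),.01,.0175)]: print(n,refine(im,st,c,z,r))
E
```

```text
knife blade (array([463.7, 216.1,  41.8]), 87, 0.19)
hub (array([466.3, 211.9,  22. ]), 89, 0.58)
hubbore (array([467.4, 215.4,  19.8]), 120, 1.0)Traceback (most recent call last):
  File "<stdin>", line 4, in <module>
  File "h.py", line 50, in refine
    uv=np.array([pix((c[0]+q*np.cos(a),c[1]+q*np.sin(a),z),st) for q in rr[[0,-1]]])
                 ~~~^^^^^^^^^^^^^^^^^^^^^^^^^^^^^^^^^^^^^^^^^^
  File "h.py", line 29, in pix
    m=cams.camera_model('wrist'); H=np.array(m['hand_eye'])
ValueError: time passes only in moves, steps and waits
```

Emit:
{"api": "step_arm", "payload": {
  "rows": [2,27.5,-3,0,0,0,0,2,27.5,-3,0,0,0,0,2,27.5,-3,0,0,0,0,2,27.5,-3,0,0,0,0,2,27.5,-3,0,0,0,0,2,27.5,-3,0,0,0,0,2,27.5,-3,0,0,0,0]
}}

```text
clock: 2.6
position: [0.4812, -0.0775, 0.1805]
orientation: [3.141, -0.008, 0.002]
ft_force: [0.3, 0.9, -0.3]
finger_gap: 0.0871
grip_force: 0.0
```

Run:
```python
from h import *
st,im,d,P=wview('w2'); np.savez('w2.npz',im=im,p=st['position'],o=st['orientation']); print(st['clock'],st['position'],st['orientation'])
for n,c,z,r in [('spacer',(.482,-.076),.01,.028),('spbore',(.482,-.076),.01,.0175),('slit',(.621,-.252),.01,.034),('shaft top',(.621,-.252),.053,.008),('cring',(.429,-.24),.01,.0285),('hub',(.429,-.24),.02,.02),('bore',(.429,-.24),.02,.0115),('tape',(.635,-.058),.025,.0535)]: print(n,refine(im,st,c,z,r))
```

```text
2.6 [ 0.48115445 -0.07746949  0.18051995] [ 3.14125270e+00 -7.81202506e-03  2.21015841e-03]
spacer (array([483.1, -74. ,  27.6]), 120, 0.18)
spbore (array([482.9, -74.2,  17.4]), 120, 0.23)
slit (array([ 623.9, -252.3,   33.6]), 120, 0.21)Traceback (most recent call last):
  File "<stdin>", line 3, in <module>
  File "h.py", line 50, in refine
    uv=np.array([pix((c[0]+q*np.cos(a),c[1]+q*np.sin(a),z),st) for q in rr[[0,-1]]])
                 ~~~^^^^^^^^^^^^^^^^^^^^^^^^^^^^^^^^^^^^^^^^^^
  File "h.py", line 29, in pix
    m=cams.camera_model('wrist'); H=np.array(m['hand_eye'])
ValueError: time passes only in moves, steps and waits
```

View pics/w2.png

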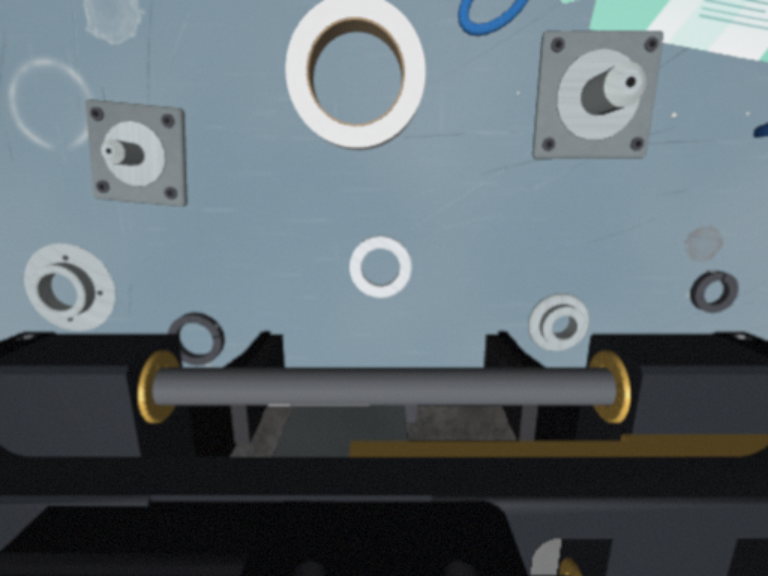

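View w2 shows spacer (380,267) with fitted radius 27.6, so it's the right one. Also visible: slitting head (600,95), creasing ring (558,322), narrow collar (714,291), wide collar (196,338) and knife (69,287). I'll cache the camera model and fit the rest.

```bash
sed -i "s/m=cams.camera_model('wrist')/m=MW/" h.py
python3 - <<'E'
import re
s=open('h.py').read()
s=s.replace("def world(","MW=cams.camera_model('wrist')\ndef world(",1).replace("m=m or cams.camera_model(cam)","m=m or (MW if cam=='wrist' else cams.camera_model(cam))").replace("l[:,1].max()>205 and True","l[:,1].max()>(205 if abs(l[:,0].mean()-256)<80 else 221)")
open('h.py','w').write(s)
E
cat > fit.py <<'E'
from h import *
import sys
def fits(f,names):
    z=np.load(f); st=dict(position=z['p'],orientation=z['o'])
    for n,c,zz,r in L:
        if n.split()[0] in names:
            try: print(f,n,refine(z['im'],st,c,zz,r,w=min(.009,r*.35)))
            except Exception as e: print(n,'fail',e)
L=[('spacer',(.483,-.074),.01,.028),('slit shoulder',(.624,-.252),.01,.034),('slit top',(.624,-.252),.053,.008),('cring rib',(.429,-.24),.01,.0285),('cring hub',(.429,-.24),.02,.02),('cring bore',(.429,-.24),.02,.0115),('ncol',(.458,-.384),.01,.0195),('knife blade',(.461,.213),.003,.042),('knife bore',(.461,.213),.018,.0175),('wcol',(.415,.098),.011,.0255),('crease shoulder',(.575,.13),.01,.026),('crease top',(.575,.13),.042,.004)]
if __name__=='__main__': fits(sys.argv[1],sys.argv[2:])
E
python3 - <<'E'
import numpy as np
z=np.load('w1.npz'); np.savez('w1.npz',im=z['im'],p=[0.46192718,0.19877095,0.14995772],o=[-3.14103820e+00,7.468e-04,-1.44378705e-03])
E
python3 fit.py w1.npz knife crease spacer wcol; python3 fit.py w2.npz slit cring ncol knife wcol crease; python3 -c "
from h import *;s=readout.get_state();print(s['clock'],s['position'],s['orientation'])"
```

```text
w1.npz spacer (array([483. , -72.7,  27.7]), 120, 0.15)
w1.npz knife blade (array([463.6, 216.1,  41.8]), 87, 0.2)
w1.npz knife bore (array([464. , 216.2,  17.6]), 120, 0.22)
wcol fail too many indices for array: array is 1-dimensional, but 2 were indexed
w1.npz crease shoulder (array([580.6, 132.1,  25.5]), 120, 0.19)
w1.npz crease top (array([575.1, 133.7,   5.9]), 110, 1.13)
w2.npz slit shoulder (array([ 623.8, -252.3,   33.6]), 120, 0.21)
w2.npz slit top (array([ 624.3, -252.1,    4. ]), 120, 0.02)
w2.npz cring rib (array([ 432.7, -242.9,   24.4]), 61, 1.28)
w2.npz cring hub (array([ 433.6, -235.7,   17.2]), 71, 0.48)
w2.npz cring bore (array([ 428.8, -241.1,   11.4]), 71, 0.32)
w2.npz ncol (array([ 459.1, -379.2,   20.9]), 120, 0.86)
w2.npz knife blade (array([463.6, 215. ,  41.7]), 107, 0.22)
w2.npz knife bore (array([464.7, 210.2,  20.4]), 120, 1.08)
w2.npz wcol (array([415.2,  98.5,  27. ]), 47, 0.27)
w2.npz crease shoulder (array([580.9, 131.8,  25.5]), 120, 0.23)
w2.npz crease top (array([574.3, 129.5,   6.5]), 105, 0.96)
2.65 [ 0.480912   -0.07610376  0.18017785] [-3.14146478e+00  5.57618707e-03 -1.28317708e-03]
```

Emit:
{"api": "step_arm", "payload": {
  "rows": [0.2,-0.2,5,0,0,0,0,0.2,-0.2,10,0,0,0,0,0.2,-0.2,14.5,0,0,0,0,0.2,-0.2,17.7,0,0,0,0,0.2,-0.2,17.7,0,0,0,0,0.2,-0.2,17.7,0,0,0,255,0.2,-0.2,17.7,0,0,0,255,0.2,-0.2,17.7,0,0,0,255,0.2,-0.2,17.7,0,0,0,255,0.2,-0.2,17.7,0,0,0,255]
}}

```text
clock: 3.65
position: [0.4831, -0.0728, 0.0039]
orientation: [-3.141, -0.0, -0.003]
ft_force: [-0.3, -0.3, 0.1]
finger_gap: 0.0549
grip_force: 0.0
```

Emit:
{"api": "step_arm", "payload": {
  "rows": [0,0,0,0,0,0,255,0,0,0,0,0,0,255,0,0,-3,0,0,0,255,0,0,-9,0,0,0,255,0,0,-9,0,0,0,255]
}}

```text
clock: 4.15
position: [0.4862, -0.0727, 0.0979]
orientation: [-3.141, -0.002, -0.016]
ft_force: [0.1, -0.1, 0.6]
finger_gap: 0.0147
grip_force: 0.0
```

Run:
```python
from h import *
st,im,d,P=wview('w3'); print(st['clock'],st['position'],st['orientation'],st['finger_gap'],st['grip_force'])
```

```text
4.15 [ 0.48619051 -0.07271098  0.09793264] [-3.14125000e+00 -2.43538193e-03 -1.60234640e-02] 0.014677532147958354 0.0
```

View pics/w3.png

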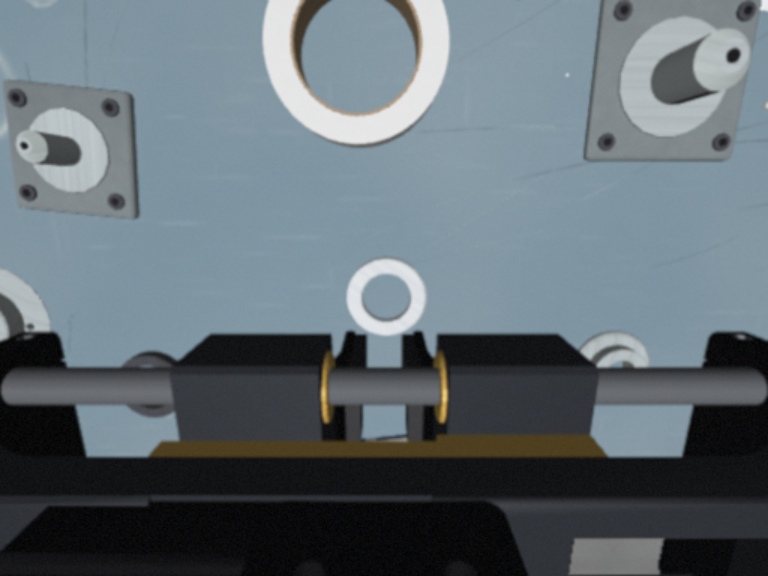

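The fingers passed the ring without holding it: in w3 it lies at (386,297), fingers at (383,345). I'll re-measure it.

```bash
python3 - <<'E'
from h import *
st,im,d,P=wview(); np.savez('w4.npz',im=im,p=st['position'],o=st['orientation']); print(st['position'],st['orientation'])
for z in (0,.01): print(z,refine(im,st,(.482,-.074),z,.028),refine(im,st,(.482,-.074),z,.0175))
c=(.482,-.074)
r=np.hypot(P[...,0]-c[0],P[...,1]-c[1])
for a,b in ((.019,.026),(0,.013),(.035,.05)):
    q=P[(r>a)&(r<b)]; print(a,len(q),np.nanpercentile(q[:,2],[10,50,90]))
i,j=np.where(r<.035); print(i.min(),i.max(),j.min(),j.max(), pix((.482,-.074,.01),st), pix(st['position'],st))
E
python3 fit.py w4.npz slit crease
```

```text
[ 0.48564962 -0.07262667  0.09742536] [-3.14076713e+00 -1.49079366e-03 -1.48658707e-02]
0 (array([480.4, -74. ,  28.7]), 69, 0.1) (array([480.5, -74.1,  18.1]), 75, 0.15)
0.01 (array([483.1, -74. ,  27.7]), 69, 0.09) (array([483.1, -74.1,  17.4]), 73, 0.1)
0.019 1222 [0.00900164 0.01014748 0.18705991]
0 1085 [-0.00105312  0.16788635  0.16969308]
0.035 27551 [0.00093351 0.21474719 0.23785738]
165 383 136 379 [257.10172417 199.00179162] [255.73431013 225.06348242]
w4.npz slit shoulder (array([ 623.9, -252.1,   33.6]), 112, 0.18)
w4.npz slit top (array([ 629.2, -250.8,    7.7]), 103, 1.33)
w4.npz crease shoulder (array([580.9, 132. ,  25.6]), 120, 0.27)
w4.npz crease top (array([575.1, 127.5,   5.4]), 113, 0.91)
```

Emit:
{"api": "step_arm", "payload": {
  "rows": [-0.2,0.1,0,0,0,0,0,-0.2,0.1,2,0,0,0,0,-0.2,0.1,3,0,0,0,0,-0.2,0.1,3,0,0,0,0,-0.2,0.1,3,0,0,0,0,-0.2,0.1,3,0,0,0,0,-0.2,0.1,6.5,0,0,0,0,-0.2,0.1,9.6,0,0,0,0,-0.2,0.1,9.6,0,0,0,0,-0.2,0.1,9.6,0,0,0,0]
}}

```text
clock: 5.25
position: [0.481, -0.0739, -0.0025]
orientation: [3.141, 0.001, 0.0]
ft_force: [0.4, -0.1, -0.6]
finger_gap: 0.079
grip_force: 0.0
```

Emit:
{"api": "step_arm", "payload": {
  "rows": [0,0,0,0,0,0,100,0,0,0,0,0,0,100,0,0,0,0,0,0,100,0,0,0,0,0,0,100,0,0,0,0,0,0,100,0,0,0,0,0,0,100]
}}

```text
clock: 5.85
position: [0.4805, -0.0738, -0.0029]
orientation: [-3.142, -0.0, -0.0]
ft_force: [-0.1, -0.1, 0.3]
finger_gap: 0.0542
grip_force: 0.0
```

Run:
```python
from h import *
for i in range(3):
    s=readout.get_state(); print(s['clock'],s['position'],s['finger_gap'],s['ft_force'],s['grip_force'])
    im,d=cams.camera('side' if i==0 else 'wrist')
    if i==0:
        m=cams.camera_model('side'); r=R.from_rotvec(m['rotation']).as_matrix(); q=r.T@(np.array([.48,-.074,.02])-m['xyz']); u=int(m['fx']*q[0]/-q[2]+m['cx']); v=int(m['fy']*-q[1]/-q[2]+m['cy']); print(u,v)
        c=im[max(0,v-50):v+40,max(u-70,0):u+70]; A=cv2.resize(c[:,:,::-1],None,fx=5,fy=5,interpolation=cv2.INTER_CUBIC); print(A.shape)
        cv2.imwrite('pics/s5.png',A)
    if i==1: cv2.imwrite('pics/w5.png',cv2.resize(im[120:300,130:390,::-1],None,fx=3,fy=3))
```

```text
5.85 [ 0.48054063 -0.07383553 -0.00288928] 0.05422274026397035 [-0.08508312 -0.06579892  0.26521072] 0.0
277 206
(450, 700, 3)
5.9 [ 0.48049733 -0.07385725 -0.0029653 ] 0.05384045964016489 [-0.75864239  0.20505187 -0.01790459] 0.0
5.95 [ 0.48048285 -0.07386422 -0.00303333] 0.05357183141674639 [ 0.24333018 -0.15339548  0.56349345] 0.0
```

View pics/s5.png

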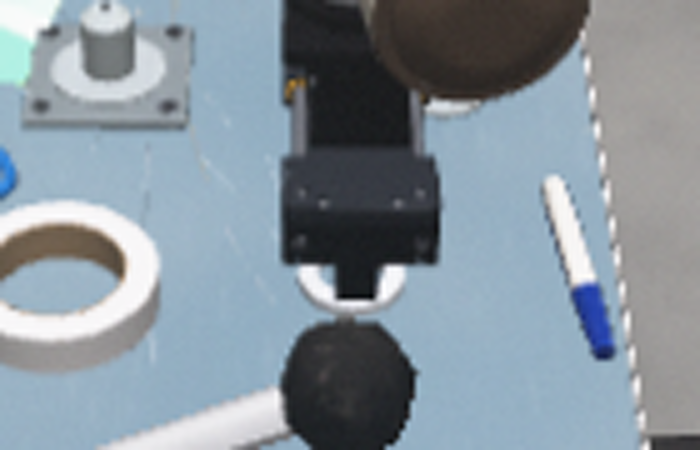

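View pics/w5.png

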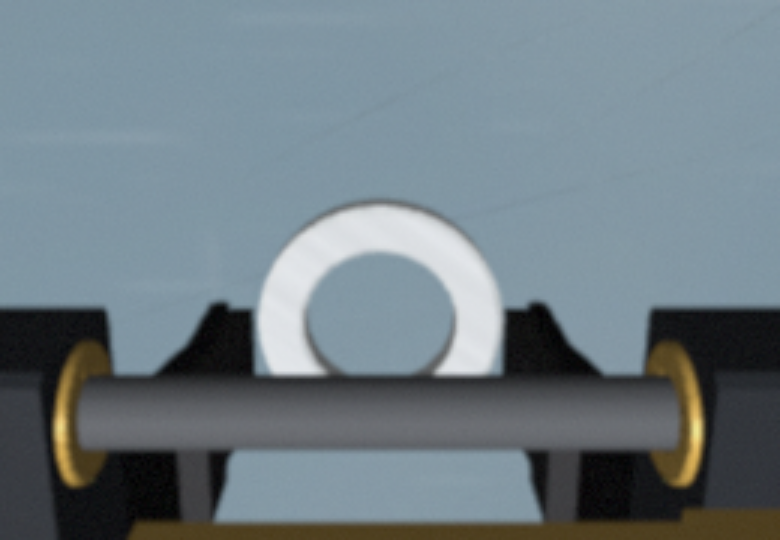

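In w5 the fingers bracket the ring at its equator (257–503 px). I'll close fully here and watch the force.

Emit:
{"api": "step_arm", "payload": {
  "rows": [0,0,0,0,0,0,130,0,0,0,0,0,0,130,0,0,0,0,0,0,130]
}}

```text
clock: 6.3
position: [0.4804, -0.0739, -0.0031]
orientation: [3.142, 0.0, -0.0]
ft_force: [0.4, 0.5, 0.1]
finger_gap: 0.0437
grip_force: 0.0
```

Run:
```python
from h import *
s=readout.get_state(); print(s['clock'],s['position'],s['finger_gap'],s['ft_force'],s['grip_force'])
im,d=cams.camera('wrist')
cv2.imwrite('pics/w6.png',cv2.resize(im[120:300,130:390,::-1],None,fx=3,fy=3))
```

```text
6.3 [ 0.480433   -0.07385216 -0.00309554] 0.043735257469080774 [0.37862424 0.48015378 0.14838892] 0.0
```

View pics/w6.png

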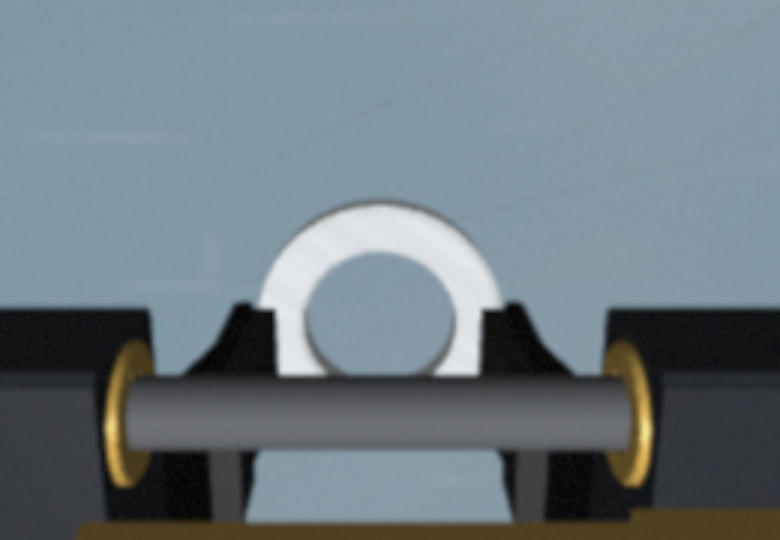

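In w6 the finger tips (rows ≈305) lie over the ring's top face with no force, so they end well short of the reported TCP. I'll check this in the depth image.

Run:
```python
from h import *
st,im,d,P=wview()
print(st['position'])
H=np.array(MW['hand_eye']); Rw=R.from_rotvec(st['orientation']).as_matrix()
T=(P-st['position'])@Rw  # tool coords
for col in (212,216,220,291,295,299):
    print(col,[(r,*np.round(T[r,col]*1000).astype(int)) for r in range(218,244,4)])
```

```text
[ 0.48042717 -0.07385898 -0.00309194]
212 [(218, np.int64(7), np.int64(-31), np.int64(-3)), (222, np.int64(12), np.int64(-28), np.int64(-26)), (226, np.int64(11), np.int64(-27), np.int64(-31)), (230, np.int64(10), np.int64(-26), np.int64(-35)), (234, np.int64(10), np.int64(-25), np.int64(-41)), (238, np.int64(11), np.int64(-24), np.int64(-47)), (242, np.int64(10), np.int64(-23), np.int64(-52))]
216 [(218, np.int64(6), np.int64(-29), np.int64(-2)), (222, np.int64(7), np.int64(-27), np.int64(-12)), (226, np.int64(10), np.int64(-25), np.int64(-27)), (230, np.int64(10), np.int64(-24), np.int64(-35)), (234, np.int64(10), np.int64(-23), np.int64(-41)), (238, np.int64(11), np.int64(-22), np.int64(-47)), (242, np.int64(8), np.int64(-22), np.int64(-47))]
220 [(218, np.int64(10), np.int64(-24), np.int64(-12)), (222, np.int64(7), np.int64(-24), np.int64(-13)), (226, np.int64(10), np.int64(-22), np.int64(-28)), (230, np.int64(9), np.int64(-22), np.int64(-31)), (234, np.int64(7), np.int64(-22), np.int64(-33)), (238, np.int64(4), np.int64(-22), np.int64(-33)), (242, np.int64(2), np.int64(-22), np.
[... 368 characters left out ...]
(218, np.int64(10), np.int64(27), np.int64(-12)), (222, np.int64(7), np.int64(27), np.int64(-12)), (226, np.int64(10), np.int64(25), np.int64(-27)), (230, np.int64(10), np.int64(24), np.int64(-34)), (234, np.int64(10), np.int64(23), np.int64(-41)), (238, np.int64(10), np.int64(22), np.int64(-46)), (242, np.int64(8), np.int64(22), np.int64(-47))]
299 [(218, np.int64(7), np.int64(31), np.int64(-4)), (222, np.int64(11), np.int64(28), np.int64(-24)), (226, np.int64(12), np.int64(26), np.int64(-32)), (230, np.int64(10), np.int64(26), np.int64(-35)), (234, np.int64(10), np.int64(25), np.int64(-40)), (238, np.int64(10), np.int64(24), np.int64(-46)), (242, np.int64(10), np.int64(23), np.int64(-51))]
```

The finger tips are about 20–24 mm behind the reported TCP. I'll open and feel my way down to the table to calibrate.

Emit:
{"api": "step_arm", "payload": {
  "rows": [0.2,0,0,0,0,0,0,0.2,0,0,0,0,0,0,0.2,0,0,0,0,0,0,0.2,0,0,0,0,0,0,0.2,0,0,0,0,0,0,0.2,0,0.6,0,0,0,0,0.2,0,1.1,0,0,0,0,0.2,0,1.3,0,0,0,0,0.2,0,1.3,0,0,0,0]
}}

```text
clock: 7.3
position: [0.482, -0.0739, -0.0167]
orientation: [3.141, 0.0, -0.002]
ft_force: [-0.1, -0.4, -0.7]
finger_gap: 0.0869
grip_force: 0.0
```

Emit:
{"api": "step_arm", "payload": {
  "rows": [0,0,0.1,0,0,0,0,0,0,0.2,0,0,0,0,0,0,0.2,0,0,0,0]
}}

```text
clock: 7.6
position: [0.4825, -0.0739, -0.0181]
orientation: [-3.142, -0.0, 0.0]
ft_force: [0.7, -0.4, 1.0]
finger_gap: 0.0871
grip_force: 0.0
```

Emit:
{"api": "step_arm", "payload": {
  "rows": [0,0,0.1,0,0,0,0,0,0,0.1,0,0,0,0]
}}

```text
clock: 7.8
position: [0.4825, -0.0738, -0.0191]
orientation: [-3.142, -0.0, -0.0]
ft_force: [0.7, 0.5, -0.6]
finger_gap: 0.087
grip_force: 0.0
```

Emit:
{"api": "step_arm", "payload": {
  "rows": [0,0,0.1,0,0,0,0,0,0,0.1,0,0,0,0]
}}

```text
clock: 8.0
position: [0.4824, -0.0739, -0.0201]
orientation: [3.142, 0.0, -0.0]
ft_force: [-0.3, 0.2, 0.3]
finger_gap: 0.0868
grip_force: 0.0
```

Emit:
{"api": "step_arm", "payload": {
  "rows": [0,0,0.1,0,0,0,0,0,0,0.1,0,0,0,0]
}}

```text
clock: 8.2
position: [0.4824, -0.0739, -0.0212]
orientation: [3.142, 0.0, -0.0]
ft_force: [0.9, 0.4, 0.7]
finger_gap: 0.0869
grip_force: 0.0
```

Emit:
{"api": "step_arm", "payload": {
  "rows": [0,0,0.1,0,0,0,0,0,0,0.1,0,0,0,0]
}}

```text
clock: 8.4
position: [0.4825, -0.0738, -0.0221]
orientation: [3.142, 0.0, -0.0]
ft_force: [-0.8, 0.2, -0.6]
finger_gap: 0.087
grip_force: 0.0
```

Emit:
{"api": "step_arm", "payload": {
  "rows": [0,0,0.1,0,0,0,0,0,0,0.1,0,0,0,0]
}}

```text
clock: 8.6
position: [0.4825, -0.0739, -0.0222]
orientation: [3.141, 0.001, 0.0]
ft_force: [-3.1, 0.9, 8.1]
finger_gap: 0.0869
grip_force: 3.9
```

Emit:
{"api": "step_arm", "payload": {
  "rows": [0,0,0.1,0,0,0,0,0,0,0.1,0,0,0,0]
}}

```text
clock: 8.8
position: [0.4825, -0.0738, -0.0222]
orientation: [3.141, 0.001, 0.0]
ft_force: [-4.5, 2.1, 15.4]
finger_gap: 0.0872
grip_force: 8.0
```

The table is touched at reported z = −0.0222, so tip height = reported z + 22 mm. I'll back off to a 2 mm tip height and grip.

Emit:
{"api": "step_arm", "payload": {
  "rows": [0,0,-0.4,0,0,0,0,0,0,-0.4,0,0,0,255,0,0,-0.4,0,0,0,255,0,0,-0.4,0,0,0,255,0,0,-0.4,0,0,0,255,0,0,-0.4,0,0,0,255,0,0,-0.4,0,0,0,255,0,0,-0.4,0,0,0,255]
}}

```text
clock: 9.6
position: [0.4823, -0.0739, -0.0202]
orientation: [3.142, 0.0, -0.001]
ft_force: [-0.1, 0.1, -0.3]
finger_gap: 0.0551
grip_force: 30.0
```

Emit:
{"api": "step_arm", "payload": {
  "rows": [0,0,-4.5,0,0,0,255,0,0,-9,0,0,0,255,14.1,17.8,-8.5,0,0,0,255,14.1,17.8,-8.5,0,0,0,255,14.1,17.8,-8.5,0,0,0,255,14.1,17.8,-8.5,0,0,0,255,14.1,17.8,-8.5,0,0,0,255,14.1,17.8,-8.5,0,0,0,255,14.1,17.8,-7,0,0,0,255,14.1,17.8,-7,0,0,0,255]
}}

```text
clock: 10.6
position: [0.6206, -0.2504, 0.0467]
orientation: [-3.139, 0.0, 0.01]
ft_force: [-0.8, 0.4, -1.1]
finger_gap: 0.0553
grip_force: 30.0
```

Run:
```python
from h import *
st,im,d,P=wview('w7'); np.savez('w7.npz',im=im,p=st['position'],o=st['orientation']); print(st['clock'],st['position'],st['orientation'],st['finger_gap'],st['grip_force'])
p=st['position']
print(refine(im,st,(p[0],p[1]),p[2]+.0302,.028), pix((.6239,-.2522,.053),st)*1.5)
```

```text
10.6 [ 0.62062481 -0.25042606  0.04673737] [-3.13936684e+00  1.75148205e-04  9.72734420e-03] 0.055251818601941644 29.999838173389435Traceback (most recent call last):
  File "<stdin>", line 4, in <module>
  File "h.py", line 58, in refine
    s=least_squares(f,[*c,r],loss='soft_l1',f_scale=.0007); c=s.x[:2]; w=max(w*.7,.004)
    return func(*args, **kwargs)
    vector_fun = VectorFunction(
        fun_wrapped,
    ...<6 lines>...
        workers=workers
    )
    self._update_fun()
    ~~~~~~~~~~~~~~~~^^
    self.f = self.fun_wrapped(xp_copy(self.x))
             ~~~~~~~~~~~~~~~~^^^^^^^^^^^^^^^^^
    return np.atleast_1d(self.fun(x))
                         ~~~~~~~~^^^
    return self.f(x, *self.args, **self.kwargs)
           ~~~~~~^^^^^^^^^^^^^^^^^^^^^^^^^^^^^^
  File "h.py", line 57, in <lambda>
    p=np.array(pts); f=lambda s:np.hypot(p[:,0]-s[0],p[:,1]-s[1])-s[2]
                                         ~^^^^^
IndexError: too many indices for array: array is 1-dimensional, but 2 were indexed
```

View pics/w7.png

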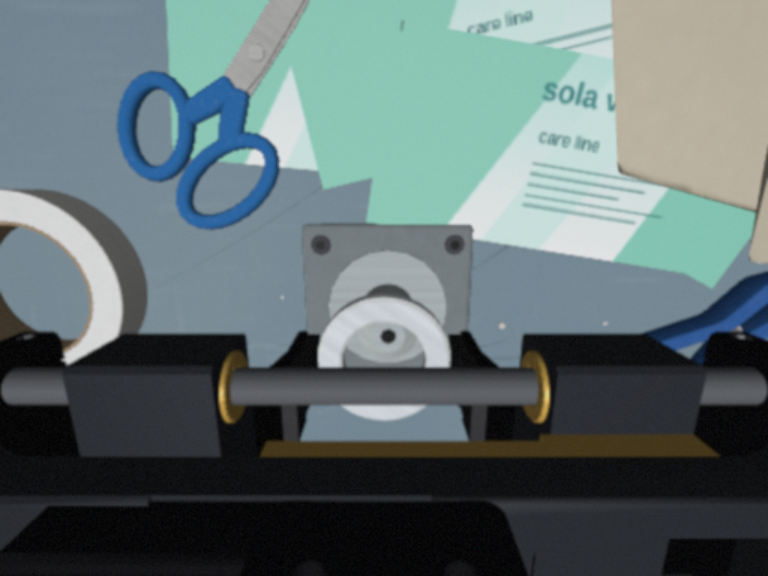

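The nose tip (388,336) shows inside the held ring's bore (ring centre ≈(384,358), higher up). The arm is still settling, so I'll settle and then lower slowly.

Emit:
{"api": "step_arm", "payload": {
  "rows": [0,0,0,0,0,0,255,0,0,0,0,0,0,255,0,0,0.5,0,0,0,255]
}}

```text
clock: 10.95
position: [0.6244, -0.2516, 0.0463]
orientation: [3.141, 0.002, 0.004]
ft_force: [0.7, 0.5, -1.5]
finger_gap: 0.0553
grip_force: 30.0
```

Emit:
{"api": "step_arm", "payload": {
  "rows": [-0.1,0.1,0.5,0,0,0,255,-0.1,0.1,1.2,0,0,0,255,-0.1,0.1,2,0,0,0,255,-0.1,0.1,3,0,0,0,255,-0.1,0.1,3,0,0,0,255]
}}

```text
clock: 11.45
position: [0.6209, -0.2525, 0.0125]
orientation: [-3.14, 0.0, 0.007]
ft_force: [-0.5, 0.2, -0.6]
finger_gap: 0.0552
grip_force: 30.0
```

Emit:
{"api": "step_arm", "payload": {
  "rows": [0,0,1,0,0,0,255,0,0,1.8,0,0,0,255,0,0,2.3,0,0,0,255,0,0,2.3,0,0,0,255]
}}

```text
clock: 11.85
position: [0.6217, -0.2527, -0.0093]
orientation: [-3.141, -0.0, 0.003]
ft_force: [-0.4, 0.8, -0.6]
finger_gap: 0.0551
grip_force: 30.0
```

Emit:
{"api": "step_arm", "payload": {
  "rows": [0,0,0.1,0,0,0,255,0,0,0.1,0,0,0,0,0,0,0.1,0,0,0,0,0,0,0.1,0,0,0,0,0,0,0.1,0,0,0,0,0,0,0,0,0,0,0,0,0,-4,0,0,0,0,0,0,-9,0,0,0,0,0,0,-9,0,0,0,0,0,0,-9,0,0,0,0]
}}

```text
clock: 12.85
position: [0.6235, -0.2529, 0.0841]
orientation: [3.141, 0.0, 0.007]
ft_force: [-0.6, 0.3, -0.9]
finger_gap: 0.087
grip_force: 0.0
```

Run:
```python
from h import *
st,im,d,P=wview(); np.savez('w8.npz',im=im,p=st['position'],o=st['orientation']); print(st['clock'],st['position'],st['orientation'],st['finger_gap'])
cv2.imwrite('pics/w8.png',cv2.resize(im[120:300,130:390,::-1],None,fx=3,fy=3))
print('ring',refine(im,st,(.6239,-.2522),.02,.028,w=.006))
r=np.hypot(P[...,0]-.6239,P[...,1]+.2522); q=P[(r>.02)&(r<.026)&(P[...,2]<.06)]; print(np.percentile(q[:,2],[10,50,90]))
A=np.c_[q[:,:2],np.ones(len(q))]; print(np.linalg.lstsq(A,q[:,2],rcond=None)[0])
```

```text
12.85 [ 0.62349874 -0.25288672  0.08410028] [3.14123248e+00 9.00955586e-05 6.56386482e-03] 0.08701218418412164
ring (array([ 621.7, -253. ,   18.3]), 41, 0.76)
[0.01884996 0.01972275 0.02064771]
[-9.42938294e-05 -1.17230891e-03  1.94883476e-02]
```

View pics/w8.png

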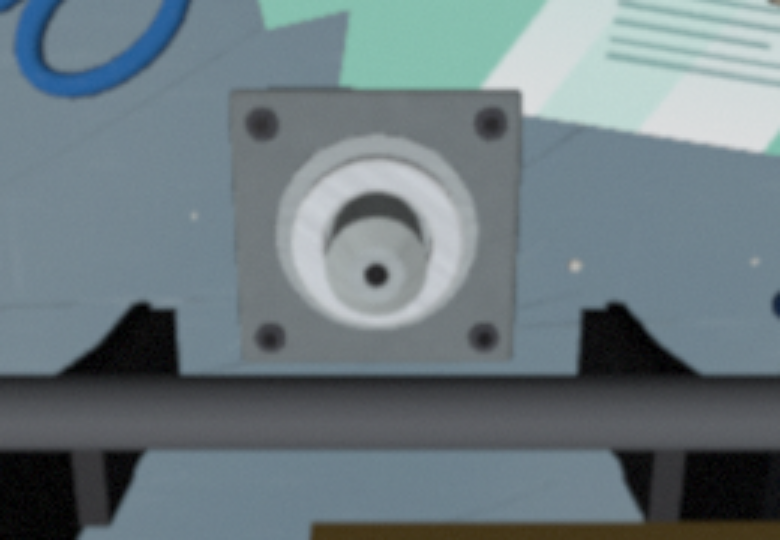

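The spacer is seated, level, top at 19.7 mm; shaft nose at (376,275) in the crop. Now the knife.

Emit:
{"api": "step_arm", "payload": {
  "rows": [-16,-46.9,0,0,0,0,0,-16,-46.9,0,0,0,0,0,-16,-46.9,0,0,0,0,0,-16,-46.9,0,0,0,0,0,-16,-46.9,0,0,0,0,0,-16,-46.9,0,0,0,0,0,-16,-46.9,0,0,0,0,0,-16,-46.9,0,0,0,0,0,-16,-46.9,0,0,0,0,0,-16,-46.9,0,0,0,0,0]
}}

```text
clock: 13.9
position: [0.4604, 0.2174, 0.0806]
orientation: [3.14, 0.001, -0.004]
ft_force: [0.9, 0.2, -0.0]
finger_gap: 0.0871
grip_force: 0.0
```

Emit:
{"api": "step_arm", "payload": {
  "rows": [0,0,0,0,0,0,0,0,0,0,0,0,0,0,0,0,0,0,0,0,0,0,0,0,0,0,0,0]
}}

```text
clock: 14.3
position: [0.4624, 0.2147, 0.0814]
orientation: [3.141, -0.003, -0.002]
ft_force: [0.4, 0.1, -0.5]
finger_gap: 0.0871
grip_force: 0.0
```

```bash
python3 - <<'E'
from h import *
st,im,d,P=wview(); np.savez('w9.npz',im=im,p=st['position'],o=st['orientation']); print(st['clock'],st['position'],st['orientation'],st['finger_gap'])
E
python3 fit.py w9.npz knife wcol crease
```

```text
14.3 [0.46236841 0.21468578 0.08135869] [ 3.14054451e+00 -2.84880128e-03 -1.87017462e-03] 0.08712639709632396
w9.npz knife blade (array([463.6, 216.1,  41.8]), 68, 0.16)
w9.npz knife bore (array([463.8, 216.4,  17.6]), 69, 0.14)
wcol fail too many indices for array: array is 1-dimensional, but 2 were indexed
w9.npz crease shoulder (array([580.7, 132.1,  25.5]), 120, 0.09)
w9.npz crease top (array([576. , 134.1,   6.4]), 108, 0.63)
```

Emit:
{"api": "step_arm", "payload": {
  "rows": [0.1,-0.1,3,0,0,0,0,0.1,-0.1,6,0,0,0,0,0.1,-0.1,9,0,0,0,0,0.1,-0.1,9.8,0,0,0,0,0.1,-0.1,9.8,0,0,0,0,0.1,-0.1,9.8,0,0,0,0]
}}

```text
clock: 14.95
position: [0.4644, 0.2174, -0.015]
orientation: [-3.141, 0.0, -0.003]
ft_force: [0.6, 2.0, 0.1]
finger_gap: 0.0872
grip_force: 0.0
```

Emit:
{"api": "step_arm", "payload": {
  "rows": [0,0,0,0,0,0,255,0,0,0,0,0,0,255,0,0,0,0,0,0,255,0,0,0,0,0,0,255,0,0,0,0,0,0,255,0,0,0,0,0,0,255,0,0,0,0,0,0,255,0,0,0,0,0,0,255]
}}

```text
clock: 15.75
position: [0.4633, 0.217, -0.0159]
orientation: [3.141, 0.0, -0.0]
ft_force: [-1.0, -1.7, 2.8]
finger_gap: 0.0494
grip_force: 30.0
```

Emit:
{"api": "step_arm", "payload": {
  "rows": [0,0,-4,0,0,0,255,0,0,-8.5,0,0,0,255,16,46.9,-8.5,0,0,0,255,16,46.9,-8.5,0,0,0,255,16,46.9,-8.5,0,0,0,255,16,46.9,-8.5,0,0,0,255,16,46.9,-8.5,0,0,0,255,16,46.9,-8.5,0,0,0,255,16,46.9,-8.5,0,0,0,255,16,46.9,-8.5,0,0,0,255]
}}

```text
clock: 16.75
position: [0.5926, -0.1632, 0.068]
orientation: [-3.141, 0.0, 0.002]
ft_force: [0.9, 0.9, -1.6]
finger_gap: 0.0495
grip_force: 30.0
```

```bash
python3 -c "
from h import *;s=readout.get_state();print(s['clock'],s['position'],s['orientation'],s['finger_gap'],s['grip_force'])"
```

```text
16.75 [ 0.59255123 -0.1632497   0.06803917] [-3.14101682e+00  8.03655885e-06  1.66487096e-03] 0.04952242962804457 30.001224344596267
```

Emit:
{"api": "step_arm", "payload": {
  "rows": [0,0,0,0,0,0,255,0,0,0,0,0,0,255,0,0,0,0,0,0,255,0,0,0,0,0,0,255]
}}

```text
clock: 17.15
position: [0.5922, -0.1599, 0.0688]
orientation: [-3.141, -0.003, 0.001]
ft_force: [-0.9, 0.6, -1.6]
finger_gap: 0.0493
grip_force: 30.0
```

Emit:
{"api": "step_arm", "payload": {
  "rows": [3.1,9.2,0,0,0,0,255,3.1,9.2,0,0,0,0,255,3.1,9.2,0,0,0,0,255,3.1,9.2,0,0,0,0,255,3.1,9.2,0,0,0,0,255,3.1,9.2,0,0,0,0,255,3.1,9.2,0,0,0,0,255]
}}

```text
clock: 17.85
position: [0.6237, -0.2521, 0.0693]
orientation: [-3.142, -0.003, -0.0]
ft_force: [0.5, 0.2, -2.7]
finger_gap: 0.0491
grip_force: 30.0
```

Emit:
{"api": "step_arm", "payload": {
  "rows": [0,0,1,0,0,0,255,0,0,2,0,0,0,255,0,0,2,0,0,0,255,0,0,2,0,0,0,255]
}}

```text
clock: 18.25
position: [0.6232, -0.2534, 0.048]
orientation: [-3.141, -0.0, 0.003]
ft_force: [-0.7, -0.0, -1.6]
finger_gap: 0.0493
grip_force: 30.0
```

Emit:
{"api": "step_arm", "payload": {
  "rows": [0,0,1,0,0,0,255,0,0,2,0,0,0,255,0,0,3,0,0,0,255,0,0,3,0,0,0,255]
}}

```text
clock: 18.65
position: [0.6219, -0.253, 0.0163]
orientation: [-3.14, 0.001, 0.007]
ft_force: [0.1, -0.1, -2.6]
finger_gap: 0.0495
grip_force: 30.0
```

Emit:
{"api": "step_arm", "payload": {
  "rows": [0,0,0.6,0,0,0,255,0,0,1.2,0,0,0,255,0,0,1.2,0,0,0,255]
}}

```text
clock: 18.95
position: [0.6229, -0.2532, 0.0059]
orientation: [-3.141, 0.0, 0.003]
ft_force: [0.5, -0.8, -2.7]
finger_gap: 0.0493
grip_force: 30.0
```

Emit:
{"api": "step_arm", "payload": {
  "rows": [0,0,0.1,0,0,0,255,0,0,0.1,0,0,0,0,0,0,0.1,0,0,0,0,0,0,0.1,0,0,0,0,0,0,0.1,0,0,0,0,0,0,0.1,0,0,0,0,0,0,-4,0,0,0,0,0,0,-8,0,0,0,0,0,0,-8,0,0,0,0,0,0,-8,0,0,0,0]
}}

```text
clock: 19.95
position: [0.6243, -0.2534, 0.0885]
orientation: [3.141, 0.0, 0.005]
ft_force: [-0.2, 0.0, -0.4]
finger_gap: 0.0872
grip_force: 0.0
```

```bash
cat > chk.py <<'E'
from h import *
import sys
c=np.array([float(sys.argv[1]),float(sys.argv[2])]); a,b=float(sys.argv[3]),float(sys.argv[4]); lo,hi=float(sys.argv[5]),float(sys.argv[6])
st,im,d,P=wview(); print(st['clock'],st['position'],st['orientation'],st['finger_gap'])
r=np.hypot(*(P[...,:2]-c).transpose(2,0,1)); q=P[(r>a)&(r<b)&(P[...,2]<hi)&(P[...,2]>lo)]
print(len(q),np.percentile(q[:,2],[10,50,90]),np.linalg.lstsq(np.c_[q[:,:2],np.ones(len(q))],q[:,2],rcond=None)[0][:2])
for x in sys.argv[7:]:
    z,rr=map(float,x.split(',')); 
    try: print(z,rr,refine(im,st,c,z,rr,w=.005))
    except Exception as e: print('nofit')
E
python3 chk.py .6239 -.2522 .027 .04 .015 .06 .024,.042 .038,.025 .038,.0175
```

```text
19.95 [ 0.62431624 -0.25339456  0.08851372] [3.14141090e+00 3.39519889e-05 4.79700318e-03] 0.08721952465980426
2583 [0.02213669 0.02332742 0.02445152] [-0.00164012 -0.0032632 ]
0.024 0.042 (array([ 624.4, -253.1,   41.7]), 63, 0.09)
0.038 0.025 (array([ 625. , -252.8,   25.7]), 57, 0.64)
0.038 0.0175 (array([ 621.9, -254.1,   16.5]), 55, 0.62)
```

The knife is seated and centred. Now the wide collar.

Emit:
{"api": "step_arm", "payload": {
  "rows": [-21.1,-35.1,0,0,0,0,0,-21.1,-35.1,0,0,0,0,0,-21.1,-35.1,0,0,0,0,0,-21.1,-35.1,0,0,0,0,0,-21.1,-35.1,0,0,0,0,0,-21.1,-35.1,0,0,0,0,0,-21.1,-35.1,0,0,0,0,0,-21.1,-35.1,0,0,0,0,0,-21.1,-35.1,0,0,0,0,0,-21.1,-35.1,0,0,0,0,0]
}}

```text
clock: 21.0
position: [0.4112, 0.0984, 0.0863]
orientation: [3.14, 0.006, -0.003]
ft_force: [0.6, 0.2, 0.6]
finger_gap: 0.087
grip_force: 0.0
```

Emit:
{"api": "step_arm", "payload": {
  "rows": [0,0,0,0,0,0,0,0,0,0,0,0,0,0,0,0,0,0,0,0,0,0,0,0,0,0,0,0]
}}

```text
clock: 21.4
position: [0.4129, 0.0967, 0.0867]
orientation: [3.141, -0.003, -0.001]
ft_force: [0.0, -1.0, 0.6]
finger_gap: 0.0872
grip_force: 0.0
```

```bash
python3 chk.py .415 .0985 .019 .024 .003 .03 .011,.0255 .011,.0175
```

```text
21.4 [0.41290644 0.0966808  0.08673748] [ 3.14133150e+00 -2.93872773e-03 -5.72878144e-04] 0.08718464633676344
544 [0.00775921 0.01051054 0.0114189 ] [ 0.00630214 -0.00645959]
0.011 0.0255 (array([415.8, 102.2,  25.1]), 73, 0.21)
0.011 0.0175 (array([415.4, 102.2,  16.6]), 79, 0.2)
```

Emit:
{"api": "step_arm", "payload": {
  "rows": [0.3,-0.5,4,0,0,0,0,0.3,-0.5,8,0,0,0,0,0.3,-0.5,10,0,0,0,0,0.3,-0.5,10.6,0,0,0,0,0.3,-0.5,10.6,0,0,0,0,0.3,-0.5,10.6,0,0,0,0]
}}

```text
clock: 22.05
position: [0.4165, 0.103, -0.0182]
orientation: [-3.141, -0.0, -0.003]
ft_force: [0.4, 0.1, -0.0]
finger_gap: 0.0869
grip_force: 0.0
```

Emit:
{"api": "step_arm", "payload": {
  "rows": [0,0,0,0,0,0,255,0,0,0,0,0,0,255,0,0,0,0,0,0,255,0,0,0,0,0,0,255,0,0,0,0,0,0,255,0,0,0,0,0,0,255,0,0,0,0,0,0,255,0,0,0,0,0,0,255]
}}

```text
clock: 22.85
position: [0.4156, 0.1026, -0.0189]
orientation: [3.142, 0.001, 0.0]
ft_force: [-1.8, -0.1, 3.6]
finger_gap: 0.0499
grip_force: 30.0
```

Emit:
{"api": "step_arm", "payload": {
  "rows": [0,0,-4.5,0,0,0,255,4,6,-9,0,0,0,255,20.8,35.5,-9,0,0,0,255,20.8,35.5,-9,0,0,0,255,20.8,35.5,-9,0,0,0,255,20.8,35.5,-9,0,0,0,255,20.8,35.5,-9,0,0,0,255,20.8,35.5,-9,0,0,0,255,20.8,35.5,-9,0,0,0,255,20.8,35.5,-9,0,0,0,255]
}}

```text
clock: 23.85
position: [0.6249, -0.2564, 0.0698]
orientation: [3.141, -0.005, 0.001]
ft_force: [-0.2, 1.1, -1.1]
finger_gap: 0.05
grip_force: 30.0
```

Emit:
{"api": "step_arm", "payload": {
  "rows": [0,0,0,0,0,0,255,0,0,0,0,0,0,255,0,0,0,0,0,0,255,0,0,0,0,0,0,255]
}}

```text
clock: 24.25
position: [0.6232, -0.2511, 0.071]
orientation: [-3.141, -0.003, 0.001]
ft_force: [-0.1, -0.4, -0.9]
finger_gap: 0.0499
grip_force: 30.0
```

Emit:
{"api": "step_arm", "payload": {
  "rows": [0,0.1,1,0,0,0,255,0,0.1,2,0,0,0,255,0,0.1,2.8,0,0,0,255,0,0.1,2.8,0,0,0,255,0,0.1,2.8,0,0,0,255]
}}

```text
clock: 24.75
position: [0.6235, -0.2534, 0.0424]
orientation: [3.142, 0.001, -0.001]
ft_force: [-0.7, -0.9, -1.1]
finger_gap: 0.0496
grip_force: 30.0
```

Emit:
{"api": "step_arm", "payload": {
  "rows": [0,0,0.8,0,0,0,255,0,0,1.6,0,0,0,255,0,0,2.2,0,0,0,255,0,0,2.2,0,0,0,255]
}}

```text
clock: 25.15
position: [0.6233, -0.2533, 0.0198]
orientation: [-3.141, -0.0, 0.002]
ft_force: [-0.3, 0.3, -1.9]
finger_gap: 0.0496
grip_force: 30.0
```

Emit:
{"api": "step_arm", "payload": {
  "rows": [0,0,0.1,0,0,0,255,0,0,0.1,0,0,0,0,0,0,0.1,0,0,0,0,0,0,0.1,0,0,0,0,0,0,0.1,0,0,0,0,0,0,0.1,0,0,0,0,0,0,-3.5,0,0,0,0,0,0,-7,0,0,0,0,0,0,-7,0,0,0,0,0,0,-7,0,0,0,0]
}}

```text
clock: 26.15
position: [0.6242, -0.2534, 0.0923]
orientation: [3.141, 0.0, 0.004]
ft_force: [-0.9, 0.4, -0.5]
finger_gap: 0.0869
grip_force: 0.0
```

```bash
python3 chk.py .6239 -.2522 .019 .0245 .03 .06 .024,.042 .049,.0255
```

```text
26.15 [ 0.62422534 -0.25340272  0.09230997] [3.14146594e+00 3.95621137e-05 4.21529081e-03] 0.08686740629572824
1153 [0.03798917 0.04825143 0.04939703] [-0.04644473 -0.0156636 ]
0.024 0.042 (array([ 624.4, -253.3,   41.6]), 65, 0.14)
0.049 0.0255 (array([ 624. , -253.6,   24.9]), 55, 0.17)
```

The slitting head stack is complete, with the collar top at 48–49 mm. Now the creasing ring.

Emit:
{"api": "step_arm", "payload": {
  "rows": [-19.4,-1.3,0,0,0,0,0,-19.4,-1.3,0,0,0,0,0,-19.4,-1.3,0,0,0,0,0,-19.4,-1.3,0,0,0,0,0,-19.4,-1.3,0,0,0,0,0,-19.4,-1.3,0,0,0,0,0,-19.4,-1.3,0,0,0,0,0,-19.4,-1.3,0,0,0,0,0,-19.4,-1.3,0,0,0,0,0]
}}

```text
clock: 27.1
position: [0.4306, -0.2405, 0.0905]
orientation: [-3.142, -0.001, 0.001]
ft_force: [-0.8, 0.5, 0.2]
finger_gap: 0.0875
grip_force: 0.0
```

```bash
python3 chk.py .429 -.24 .022 .027 .003 .03 .01,.0285 .02,.0115 .02,.020
```

```text
27.1 [ 0.43056552 -0.2404652   0.09052575] [-3.14155192e+00 -8.09115829e-04  5.91341748e-04] 0.08751271811265736
591 [0.00683252 0.00870789 0.00978933] [-0.01880207 -0.03488359]
0.01 0.0285 (array([ 429.2, -241.7,   27.3]), 69, 0.14)
0.02 0.0115 (array([ 428.8, -241.7,   11.5]), 71, 0.2)
0.02 0.02 (array([ 433.1, -234.6,   19.4]), 73, 1.3)
```

Emit:
{"api": "step_arm", "payload": {
  "rows": [-0.2,0.1,4,0,0,0,0,-0.2,0.1,8,0,0,0,0,-0.2,0.1,9.6,0,0,0,0,-0.2,0.1,10.1,0,0,0,0,-0.2,0.1,10.1,0,0,0,0,-0.2,0.1,10.1,0,0,0,0]
}}

```text
clock: 27.75
position: [0.4288, -0.2417, -0.0092]
orientation: [3.141, 0.001, 0.003]
ft_force: [-0.9, 0.4, 1.0]
finger_gap: 0.0873
grip_force: 0.0
```

Emit:
{"api": "step_arm", "payload": {
  "rows": [0,0,0,0,0,0,255,0,0,0,0,0,0,255,0,0,0,0,0,0,255,0,0,0,0,0,0,255,0,0,0,0,0,0,255,0,0,0,0,0,0,255,0,0,0,0,0,0,255,0,0,0,0,0,0,255]
}}

```text
clock: 28.55
position: [0.4277, -0.2415, -0.01]
orientation: [3.142, 0.0, -0.0]
ft_force: [-1.2, -0.7, 0.4]
finger_gap: 0.0385
grip_force: 30.0
```

Emit:
{"api": "step_arm", "payload": {
  "rows": [0,0,-4.5,0,0,0,255,3,-6,-8.5,0,0,0,255,15.2,-37.4,-8.5,0,0,0,255,15.2,-37.4,-8.5,0,0,0,255,15.2,-37.4,-8.5,0,0,0,255,15.2,-37.4,-8.5,0,0,0,255,15.2,-37.4,-8.5,0,0,0,255,15.2,-37.4,-8.5,0,0,0,255,15.2,-37.4,-8.5,0,0,0,255,15.2,-37.4,-8.5,0,0,0,255]
}}

```text
clock: 29.55
position: [0.5816, 0.1373, 0.0747]
orientation: [-3.14, -0.008, -0.004]
ft_force: [-1.1, 0.3, -2.2]
finger_gap: 0.0389
grip_force: 30.0
```

Emit:
{"api": "step_arm", "payload": {
  "rows": [0,0,0,0,0,0,255,0,0,0,0,0,0,255,0,0,0,0,0,0,255,0,0,0,0,0,0,255]
}}

```text
clock: 29.95
position: [0.579, 0.1312, 0.0749]
orientation: [3.141, -0.002, -0.001]
ft_force: [0.1, 0.1, -2.3]
finger_gap: 0.0388
grip_force: 30.0
```

Emit:
{"api": "step_arm", "payload": {
  "rows": [0.05,-0.05,1.5,0,0,0,255,0.05,-0.05,3,0,0,0,255,0.05,-0.05,4,0,0,0,255,0.05,-0.05,4,0,0,0,255,0.05,-0.05,4,0,0,0,255]
}}

```text
clock: 30.45
position: [0.5803, 0.1328, 0.0352]
orientation: [3.141, -0.0, 0.001]
ft_force: [-0.5, 0.4, -1.8]
finger_gap: 0.0389
grip_force: 30.0
```

Emit:
{"api": "step_arm", "payload": {
  "rows": [0,0,1,0,0,0,255,0,0,2,0,0,0,255,0,0,3,0,0,0,255,0,0,3.3,0,0,0,255,0,0,3.3,0,0,0,255]
}}

```text
clock: 30.95
position: [0.5796, 0.1329, 0.001]
orientation: [3.141, 0.0, -0.002]
ft_force: [-0.4, -0.0, -1.3]
finger_gap: 0.0386
grip_force: 30.0
```

Emit:
{"api": "step_arm", "payload": {
  "rows": [0,0,0.1,0,0,0,255,0,0,0.1,0,0,0,0,0,0,0.1,0,0,0,0,0,0,0.1,0,0,0,0,0,0,0.1,0,0,0,0,0,0,0.1,0,0,0,0,0,0,-3.5,0,0,0,0,0,0,-8.5,0,0,0,0,0,0,-8.5,0,0,0,0,0,0,-8.5,0,0,0,0]
}}

```text
clock: 31.95
position: [0.5809, 0.1336, 0.0887]
orientation: [-3.139, -0.0, -0.005]
ft_force: [-0.5, -0.8, -0.5]
finger_gap: 0.0865
grip_force: 0.0
```

```bash
python3 chk.py .5807 .132 .021 .027 .012 .04 .020,.0285 .03,.020
```

```text
31.95 [0.58088372 0.13359921 0.08872388] [-3.13949111e+00 -4.00851712e-05 -5.33163504e-03] 0.08650221402313937
769 [0.01738898 0.01898971 0.02012897] [0.00062063 0.03308018]
0.02 0.0285 (array([581.9, 133.7,  27.4]), 67, 0.17)
0.03 0.02 (array([585. , 126.5,  19.4]), 69, 1.76)
```

Emit:
{"api": "step_arm", "payload": {
  "rows": [-12.3,51.5,0,0,0,0,0,-12.3,51.5,0,0,0,0,0,-12.3,51.5,0,0,0,0,0,-12.3,51.5,0,0,0,0,0,-12.3,51.5,0,0,0,0,0,-12.3,51.5,0,0,0,0,0,-12.3,51.5,0,0,0,0,0,-12.3,51.5,0,0,0,0,0,-12.3,51.5,0,0,0,0,0,-12.3,51.5,0,0,0,0,0]
}}

```text
clock: 33.0
position: [0.4622, -0.3547, 0.0852]
orientation: [-3.14, -0.0, 0.005]
ft_force: [1.1, 0.1, 0.1]
finger_gap: 0.0871
grip_force: 0.0
```

Emit:
{"api": "step_arm", "payload": {
  "rows": [0,0,0,0,0,0,0,0,0,0,0,0,0,0,0,0,0,0,0,0,0]
}}

```text
clock: 33.3
position: [0.4634, -0.3524, 0.0858]
orientation: [-3.14, -0.001, 0.004]
ft_force: [-0.7, 0.1, 0.3]
finger_gap: 0.0873
grip_force: 0.0
```

```bash
python3 chk.py .458 -.382 .013 .018 .003 .03 .01,.0195 .01,.0115
```

```text
33.3 [ 0.46339661 -0.35240721  0.08576724] [-3.14043255e+00 -9.77954430e-04  3.56439881e-03] 0.0872640824129375
465 [0.00884867 0.00968872 0.0104851 ] [ 0.00266576 -0.00310181]
0.01 0.0195 (array([ 459.4, -382.6,   19.5]), 67, 0.23)
0.01 0.0115 (array([ 459. , -382.9,   10.8]), 69, 0.23)
```

Emit:
{"api": "step_arm", "payload": {
  "rows": [-0.4,3,2,0,0,0,0,-0.4,3,4,0,0,0,0,-0.4,3,7,0,0,0,0,-0.4,3,10,0,0,0,0,-0.4,3,10.5,0,0,0,0,-0.4,3,10.5,0,0,0,0,-0.4,3,10.5,0,0,0,0]
}}

```text
clock: 34.05
position: [0.4615, -0.3832, -0.0166]
orientation: [3.14, 0.003, 0.003]
ft_force: [0.5, -0.1, 0.4]
finger_gap: 0.0869
grip_force: 0.0
```

Emit:
{"api": "step_arm", "payload": {
  "rows": [0,0,0,0,0,0,255,0,0,0,0,0,0,255,0,0,0,0,0,0,255,0,0,0,0,0,0,255,0,0,0,0,0,0,255,0,0,0,0,0,0,255,0,0,0,0,0,0,255,0,0,0,0,0,0,255]
}}

```text
clock: 34.85
position: [0.46, -0.3833, -0.0181]
orientation: [-3.142, -0.0, 0.0]
ft_force: [-0.7, -0.1, -0.6]
finger_gap: 0.0366
grip_force: 30.0
```

Emit:
{"api": "step_arm", "payload": {
  "rows": [0,0,-4,0,0,0,255,1,-4,-8,0,0,0,255,12.1,-51.6,-8,0,0,0,255,12.1,-51.6,-8,0,0,0,255,12.1,-51.6,-8,0,0,0,255,12.1,-51.6,-8,0,0,0,255,12.1,-51.6,-8,0,0,0,255,12.1,-51.6,-8,0,0,0,255,12.1,-51.6,-8,0,0,0,255,12.1,-51.6,-8,0,0,0,255]
}}

```text
clock: 35.85
position: [0.5595, 0.0432, 0.061]
orientation: [3.142, 0.001, -0.0]
ft_force: [1.2, -0.4, -0.3]
finger_gap: 0.0373
grip_force: 30.0
```

Emit:
{"api": "step_arm", "payload": {
  "rows": [0,0,0,0,0,0,255,0,0,0,0,0,0,255,0,0,0,0,0,0,255,0,0,0,0,0,0,255]
}}

```text
clock: 36.25
position: [0.559, 0.0398, 0.0608]
orientation: [3.141, -0.003, -0.001]
ft_force: [-0.0, -0.3, -0.8]
finger_gap: 0.0368
grip_force: 30.0
```

Emit:
{"api": "step_arm", "payload": {
  "rows": [2.2,-9.2,0,0,0,0,255,2.2,-9.2,0,0,0,0,255,2.2,-9.2,0,0,0,0,255,2.2,-9.2,0,0,0,0,255,2.2,-9.2,0,0,0,0,255,2.2,-9.2,0,0,0,0,255,2.2,-9.2,0,0,0,0,255]
}}

```text
clock: 36.95
position: [0.5814, 0.1319, 0.0611]
orientation: [3.142, -0.002, -0.0]
ft_force: [-0.0, -0.6, 0.2]
finger_gap: 0.0375
grip_force: 30.0
```

Emit:
{"api": "step_arm", "payload": {
  "rows": [0,0,1,0,0,0,255,0,0,2,0,0,0,255,0,0,2.5,0,0,0,255,0,0,2.5,0,0,0,255,0,0,2.5,0,0,0,255]
}}

```text
clock: 37.45
position: [0.5815, 0.1331, 0.0356]
orientation: [3.141, 0.001, -0.001]
ft_force: [0.2, -0.3, -0.6]
finger_gap: 0.0368
grip_force: 30.0
```

Down another 2.3 cm, to 1 mm above the seat.

Emit:
{"api": "step_arm", "payload": {
  "rows": [0,0,0.8,0,0,0,255,0,0,1.6,0,0,0,255,0,0,2.3,0,0,0,255,0,0,2.3,0,0,0,255,0,0,2.3,0,0,0,255]
}}

```text
clock: 37.95
position: [0.5813, 0.133, 0.0125]
orientation: [3.141, 0.0, -0.001]
ft_force: [-0.5, -0.2, -0.9]
finger_gap: 0.0371
grip_force: 30.0
```

Emit:
{"api": "step_arm", "payload": {
  "rows": [0,0,0.1,0,0,0,255,0,0,0.1,0,0,0,0,0,0,0.1,0,0,0,0,0,0,0.1,0,0,0,0,0,0,0.1,0,0,0,0,0,0,0.1,0,0,0,0,0,0,-3.5,0,0,0,0,0,0,-8,0,0,0,0,0,0,-8,0,0,0,0,0,0,-8,0,0,0,0]
}}

```text
clock: 38.95
position: [0.5821, 0.1335, 0.0944]
orientation: [-3.14, 0.0, -0.004]
ft_force: [-0.1, -0.4, -0.6]
finger_gap: 0.0865
grip_force: 0.0
```

Emit:
{"api": "step_arm", "payload": {
  "rows": [-3,0,-3,0,0,0,0,-6,0,-5,0,0,0,0,-6,0,-5,0,0,0,0,-6,0,-5,0,0,0,0]
}}

```text
clock: 39.35
position: [0.5209, 0.133, 0.1424]
orientation: [3.141, 0.001, -0.001]
ft_force: [-0.2, 0.1, -0.9]
finger_gap: 0.0871
grip_force: 0.0
```

```bash
python3 chk.py .5807 .132 .0135 .0185 .02 .06 .020,.0285 .04,.0195
python3 - <<'E'
from h import *
st,im,d,P=wview('w10'); print(pix((.5807,.132,.04),st)*1.5, readout.get_state()['ft_force'])
r=np.hypot(P[...,0]-.5807,P[...,1]-.132)
q=P[(r>.0215)&(r<.027)&(P[...,2]>.01)&(P[...,2]<.027)]; print(np.percentile(q[:,2],[10,50,90]),np.linalg.lstsq(np.c_[q[:,:2],np.ones(len(q))],q[:,2],rcond=None)[0][:2])
E
```

```text
39.35 [0.52085726 0.13301998 0.14241663] [ 3.14148505e+00  8.96975672e-04 -1.21542910e-03] 0.08713185244190785
463 [0.03830718 0.03955668 0.0406685 ] [-0.05040613  0.02578644]
0.02 0.0285 (array([583.6, 133.7,  25.7]), 120, 0.82)
0.04 0.0195 (array([579.3, 133.1,  19.1]), 120, 0.13)
[384.81504611 203.95866485] [ 0.60013209  0.49181141 -0.18919999]
[0.01723537 0.01889732 0.02012842] [0.00331298 0.02409302]
```

View pics/w10.png

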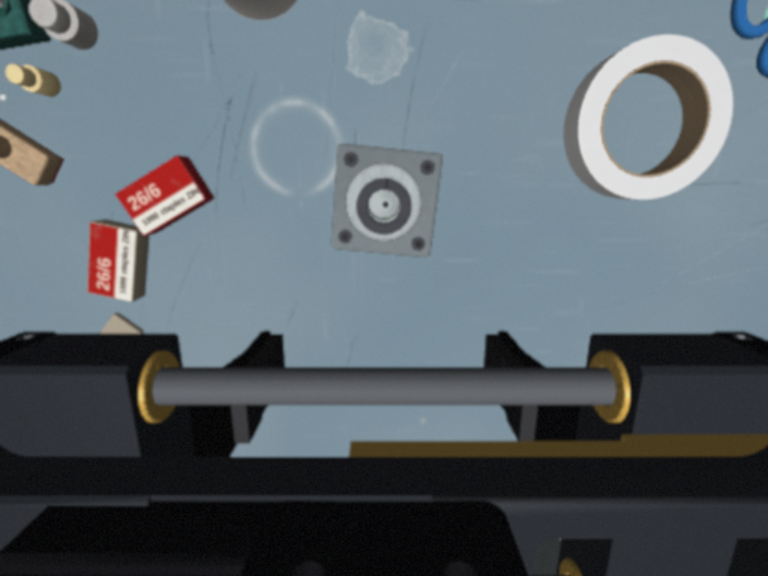

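The creasing stack shows at (385,205), concentric, and the tape is undisturbed. I'll check the tilts from above on both heads.

```bash
cat > tilt.py <<'E'
from h import *
import sys
cx,cy,a,b,lo,hi=map(float,sys.argv[1:7])
q=[]
for i in range(3):
    st,im,d,P=wview()
    r=np.hypot(P[...,0]-cx,P[...,1]-cy); t=P[(r>a)&(r<b)&(P[...,2]>lo)&(P[...,2]<hi)]; q.append(t)
q=np.vstack(q); f=lambda s:q[:,2]-s[0]-s[1]*(q[:,0]-cx)-s[2]*(q[:,1]-cy)
s=least_squares(f,[hi,0,0],loss='soft_l1',f_scale=.0005); print(len(q),np.round(s.x,4),st['position'],st['clock'])
E
python3 tilt.py .5795 .133 .0125 .0170 .035 .045
```

```text
1164 [ 0.0397  0.0031 -0.0009] [0.52151797 0.13280436 0.14151942] 39.55
```

Emit:
{"api": "step_arm", "payload": {
  "rows": [0,10,0,0,0,0,0,2,20,0,0,0,0,0,5,38,0,0,0,0,0,5,38,0,0,0,0,0,5,38,0,0,0,0,0,5,38,0,0,0,0,0,5,38,0,0,0,0,0,5,38,0,0,0,0,0,5,38,0,0,0,0,0,5,38,0,0,0,0]
}}

```text
validation failed for argument at $.ro...
```

```bash
python3 tilt.py .624 -.2525 .019 .023 .043 .055;python3 tilt.py .624 -.2525 .028 .039 .018 .03
python3 - <<'E'
from h import *
st,im,d,P=wview('w11')
for z,r in ((.024,.042),(.049,.0255)): print(refine(im,st,(.624,-.2525),z,r,w=.005))
E
```

```text
0 [0.055 0.    0.   ] [0.52165202 0.13288782 0.14204014] 39.7
0 [0.03 0.   0.  ] [0.52160878 0.13299437 0.14257815] 39.85Traceback (most recent call last):
  File "<stdin>", line 3, in <module>
  File "h.py", line 58, in refine
    s=least_squares(f,[*c,r],loss='soft_l1',f_scale=.0007); c=s.x[:2]; w=max(w*.7,.004)
    return func(*args, **kwargs)
    vector_fun = VectorFunction(
        fun_wrapped,
    ...<6 lines>...
        workers=workers
    )
    self._update_fun()
    ~~~~~~~~~~~~~~~~^^
    self.f = self.fun_wrapped(xp_copy(self.x))
             ~~~~~~~~~~~~~~~~^^^^^^^^^^^^^^^^^
    return np.atleast_1d(self.fun(x))
                         ~~~~~~~~^^^
    return self.f(x, *self.args, **self.kwargs)
           ~~~~~~^^^^^^^^^^^^^^^^^^^^^^^^^^^^^^
  File "h.py", line 57, in <lambda>
    p=np.array(pts); f=lambda s:np.hypot(p[:,0]-s[0],p[:,1]-s[1])-s[2]
                                         ~^^^^^
IndexError: too many indices for array: array is 1-dimensional, but 2 were indexed
```

View pics/w11.png

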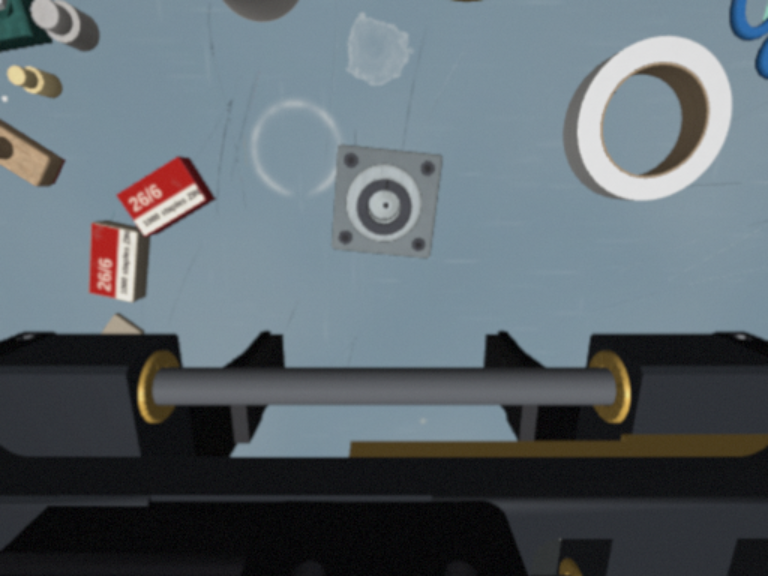

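The move call was refused, so w11 is the same view as before. The creasing collar is level at 39.7 mm. I'll move over to the slitting head for the last check.

Emit:
{"api": "step_arm", "payload": {
  "rows": [2,20,0,0,0,0,0,2,20,0,0,0,0,0,2,20,0,0,0,0,0,2,20,0,0,0,0,0,5,38,0,0,0,0,0,5,38,0,0,0,0,0,5,38,0,0,0,0,0,5,38,0,0,0,0,0,5,38,0,0,0,0,0]
}}

```text
clock: 40.85
position: [0.5717, -0.2509, 0.1423]
orientation: [3.141, -0.008, -0.0]
ft_force: [0.4, 0.1, -0.4]
finger_gap: 0.0873
grip_force: 0.0
```

Emit:
{"api": "step_arm", "payload": {
  "rows": [0,0,0,0,0,0,0,0,0,0,0,0,0,0,0,0,0,0,0,0,0,0,0,0,0,0,0,0]
}}

```text
clock: 41.25
position: [0.5718, -0.2458, 0.1433]
orientation: [3.142, 0.003, 0.001]
ft_force: [1.2, 0.2, -0.3]
finger_gap: 0.0873
grip_force: 0.0
```

```bash
python3 tilt.py .624 -.2525 .019 .023 .043 .055;python3 tilt.py .624 -.2525 .028 .039 .018 .03
python3 - <<'E'
from h import *
st,im,d,P=wview('w12')
for z,r in ((.024,.042),(.049,.0255)): print(refine(im,st,(.624,-.2525),z,r,w=.005))
E
```

```text
1532 [0.0486 0.0044 0.0026] [ 0.57178196 -0.24603553  0.14329185] 41.35
5105 [ 0.0234 -0.0015 -0.0014] [ 0.57170158 -0.24653147  0.14311144] 41.5
(array([ 624.2, -253.2,   41.8]), 120, 0.16)
(array([ 622.1, -253.4,   25.1]), 120, 0.13)
```

View pics/w12.png

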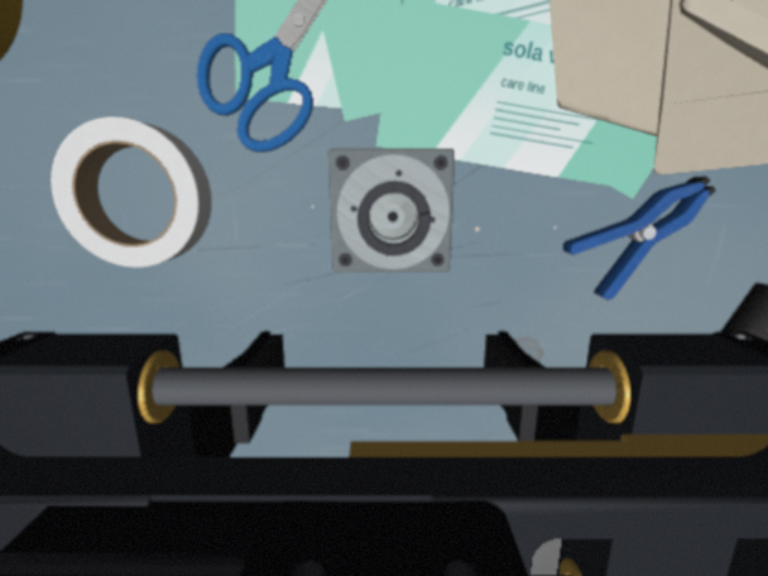

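The slitting stack at (393,212) is level and concentric, with the collar top at 48.6 mm and the blade top at 23.4 mm. Both heads are done, so I'll sign off.

```bash
python3 -c "
from workcell import workorder; print(workorder.sign_off())"
```

```text
the job is handed in; nothing more can be done
None
```

Both tool heads are assembled and the job is handed in at about 41.5 s (sign-off returned no verdict); the last camera check showed both stacks level and centred, with the masking tape untouched.

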